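# Present the governor lever over its uncapped shaft

### The arm

A 6-joint arm with a two-finger parallel gripper is mounted at the origin on the work surface. World frame = base frame: x ahead of the robot, y to its left, z up, the work surface at z = 0. Lengths are in m, angles in rad, forces in N, time in s.
With the tool pointing down it reaches from about 0.25 to 0.725 m from the base axis. Payload 4 kg.
Tool frame: the origin (TCP) lies on the centre line of the jaws, within the pads' length; the fingertips stand ahead of it and the grasp point (between the pads) lies 11 mm behind it (bot.tip_extent is the z of the fingertips in the tool frame, in m); z points along the fingers, y is the direction in which the jaws open and shut (so a half turn about z gives the same grasp; the last joint's range is limited). The gripper opens to 85 mm and grips with 20 to 120 N. Pads are 22 mm wide; open, the fingers measure 114 mm over their backs; the gripper's body (76 mm by 85 mm) begins 54 mm behind the grasp point. The pads swing forward as they close: fully open they stand 13 mm farther back than shut.
Start: joints at [-1.346, 0.241, 0.005, 1.335, 0, 1.571], TCP at [0.111, -0.487, 0.239] pointing down, gripper open.
Joint ranges: [-2.72, 2.72], [-1.05, 1.87], [-1.09, 1.28], [-1.99, 2.15], [-1.42, 1.44], [-3.14, 3.14]. Speed limits (rad/s): [2.79, 2.79, 3.14, 3.14, 3.14, 3.14].

### API

Orientations are given as a unit quaternion [x, y, z, w].
In Python, from workcell import bot gives the robot as it stands.
- The arm moves only by the shell command python3 -m jog 'ROWS'. ROWS is JSON, a list that holds one entry, the list of rows, each a list of 7 numbers: the shift along the world's x, y, z in m, then the turn, a rotation vector about the world's x, y, z in degrees, then the closure in counts, from 0 (fully open) to 255 (shut). In form: [[[tx, ty, tz, ax, ay, az, fingers], ...]]. A call has 1 to 10 rows; each row is the pose to reach, as a shift and turn from the pose commanded when the call began; what a row does not reach only later rows make up. A row lasts 1/12 s, in which the tool goes at most 41.7 mm and 7.16 degrees, less where a joint would pass 70% of its speed; a pose out of reach is approached as far as the arm can. A call with a gripper value outside its range is refused whole. The fingers move at their own pace and stop on an object; the grip force is fixed at half the most. Time passes only in rows, so rows that repeat a pose let the fingers close. It gives the time, the measured TCP pose, the force and the opening at its end, in the units of the state.
- bot.get_obs(): the state, without advancing time (a new reading comes with each control period).
- bot.camera(name): name is "scene" or "top" or "wrist"; returns the picture (480x640x3 uint8, blue, green, red); there is no depth.
- bot.camera_model(name): a dict with "K" (3x3 intrinsics, pixels), "T" (4x4, takes a point from camera to world coordinates). Camera axes: x right, y down, z forward; pixel columns grow to the right and rows downward; lengths in m; the calibration is good to about 2 mm. A picture is of the moment at which its call begins: read the wrist's pose just before it. camera_model takes no time and is no camera call; for the wrist camera it gives the pose at the moment of the call.
- bot.job_done(): hands the job in, once; it reports no verdict.
The state is a dict: "clock": time; "joint_pos": joint angles; "joint_vel": joint speeds; "tau": joint torques, N m; "eef_pos": TCP position; "tool_rot": TCP orientation; "ft_force": force on the tool from outside, world axes, zero at the start; "ft_torque": the same for the moment, N m; "grip_width": finger opening in m.
Only numpy, scipy, OpenCV 4.12 (cv2) and the standard library are available. Lean on these libraries where they do the work, as an engineer would, in place of code of your own. Each camera call takes 0.05 s, during which the arm holds its last target. There are 200 camera calls.

### The job

Lift the loose blue dust cap off the governor housing and set it down, open rim downward, in the grey tray; do not drop it in. Then pick up the offset control lever at its balance point (the yellow band) and finish still holding it there: level and still, its big bored hub centred about 3 cm above the tip of the housing's shaft, its arm pointing out over the orange tab, not touching the housing. Leave the jar, the tape roll and the screwdriver where they are.

Things in the scene. Friction and masses are not known exactly. Their poses are not given: they have to be found in the camera images.
- housing: Aluminium governor housing fixed to the bench, origin under its centre. Foot 104 mm square; top flange 90 mm square, upper face at 50 mm; 4 mm high bolt heads near its corners (36 mm from the axis in x and y). On the flange: spigot (dia 40, 6 high) and shaft. +x points from the shaft out along the orange tab (16 wide, 43 to 73 mm out, top at 50 mm). Brass boss out to 56 mm on +y, top at 33 mm.
- shaft_tip (a point): Top centre of the vertical steel control shaft (diameter 14 mm), 76 mm above the bench, 26 mm above the flange; axes as the housing's. Hidden under the cap at the start.
- cap: Loose blue plastic dust cap standing on the flange over shaft and spigot: upside-down cup, outer diameter 52, height 40, wall 3 mm, about 45 g (varies). Origin at the centre of its open lower rim, z up to the closed top. Held only by its weight, 3 mm play round the spigot; grip it across its diameter from above, lift over 30 mm to clear the shaft.
- tray: Grey open plastic tray fixed to the bench, 170 x 170 mm outside, walls 4 mm thick and 22 mm high, floor 4 mm thick. Origin under its centre. It may be on the left or the right of the housing.
- lever: Loose offset lever on the bench, about 0.5 kg (varies). x runs along the arm from the heavy steel hub (outer dia 44, bore 18) to the small dark eye (dia 20); both are 36 mm high, stand on the bench, axes 160 mm apart. The grey arm is a bar 14 wide, 16 high, 10 to 26 mm above the underside. Origin at underside level below the balance point, 45 mm from the hub axis. Left or right of the housing.
- balance (a point): Balance point (centre of mass) of the lever, in the middle of the arm under a yellow band 16 mm long, 18 mm above the underside and 45 mm from the hub axis; axes as the lever's. Close the fingers here across the arm's width, the gripper's middle within 15 mm along the arm.
- bore (a point): Centre of the hub's bore at the underside of the lever, 45 mm from the balance point along the lever's -x; axes as the lever's.
- eye (a point): Centre of the small eye at the far end of the arm, 18 mm above the underside, 115 mm from the balance point along +x.
- jar: Bystander: closed black jar with blue screw cap, diameter 68, height 50 mm, origin under its centre. Leave alone.
- tape: Bystander: yellow roll of tape lying flat, diameter 90, height 24 mm, origin under its centre. Leave alone.
- screwdriver: Bystander: screwdriver 180 mm long lying beyond the housing between jar and tape roll, pointing away from the robot. Leave alone.
Not all that is in view belongs to the job. Leave any green or turquoise look-alike of the cap alone. There is more than one size of the tray; the one meant has the size given above.

How it is judged:
On the way, in this order (a step that is already met when the one before it is completed fails the run):
1. the cap is lowered into the tray while still gripped (rim less than 12 mm above the tray floor, rim down) (z of cap in the frame of tray below 0.016 m and x of cap in the frame of tray between -0.07 and 0.07 m and y of cap in the frame of tray between -0.07 and 0.07 m and angle between cap's own z axis and vertical below 0.25 rad and contact force between the fingers and cap above 0.3 N), for 0.05 s.
2. the cap stands released in the tray (z of cap in the frame of tray below 0.008 m and angle between cap's own z axis and vertical below 0.12 rad and contact force between the fingers and cap below 0.05 N and linear speed of cap below 0.03 m/s), for 0.2 s.
3. the lever is lifted clear of the bench, held by the fingers (height (world z) of bore above 0.03 m and height (world z) of eye above 0.048 m and contact force between the fingers and lever above 1 N), for 0.2 s.
At the end, for the whole second after the job is handed in: Lever held still at its balance point (within 18 mm along the arm), level within 0.10 rad, bore within 10 mm of the shaft axis, underside 10 to 55 mm above the tip, eye within 30 mm of the tab line, clear of the housing; cap rim-down on the tray floor, released (horizontal distance between bore and shaft_tip below 0.01 m and z of bore in the frame of shaft_tip between 0.01 and 0.055 m and angle between lever's own z axis and vertical below 0.1 rad and x of eye in the frame of housing above 0.1 m and y of eye in the frame of housing between -0.03 and 0.03 m and x of the grasp point in the frame of lever between -0.018 and 0.018 m and contact force between the fingers and lever above 1 N and contact force between lever and housing below 0.05 N and linear speed of each of lever, cap below 0.02 m/s and z of cap in the frame of tray below 0.008 m and angle between cap's own z axis and vertical below 0.12 rad and x of cap in the frame of tray between -0.07 and 0.07 m and y of cap in the frame of tray between -0.07 and 0.07 m and contact force between the fingers and cap below 0.05 N); the arm keeps its last pose, push and grip.
It fails at once if the lever knocks against the housing (over 3 N) (contact force between lever and housing above 3 N).
It fails at once if a bystander is moved more than 20 mm (distance of any of jar, tape, screwdriver from where it was at the start of the episode above 0.02 m).
It also fails if it takes over 58 s, if anything falls off the work surface, if the arm or the gripper's body presses on something with over 40 N, if the wrist force passes 120 N, or if a joint passes its speed limit or range.

## Working session

There is one attempt and no reset: what is moved stays moved. The work goes in short steps, Python scripts to look and compute and a shell command to move; the robot and the scene stay as the last step left them, time stands still between calls to the robot, and variables do not carry over. Pictures are saved under pics/ and viewed, about 8 in all and at most 12, crops included, and the job is handed in when it is done.

```bash
mkdir -p pics; python3 - <<'E'
from workcell import bot
import cv2,numpy as np
o=bot.get_obs();print(o['clock'],o['eef_pos'],o['tool_rot'],o['grip_width'],bot.tip_extent)
for n in('scene','top'):
    im=bot.camera(n);cv2.imwrite(f'pics/{n}0.png',im)
    m=bot.camera_model(n);print(n,np.round(m['K'],1).tolist(),np.round(m['T'],4).tolist())
E
```

```text
0.0 [ 0.11131618 -0.48682838  0.23842676] [ 9.93688756e-01  1.12167644e-01 -1.23697181e-04 -1.03001569e-03] 0.08549959283529007 0.008
scene [[505.0, 0.0, 323.3], [0.0, 505.0, 243.3], [0.0, 0.0, 1.0]] [[0.14, 0.5718, -0.8084, 1.2703], [0.9902, -0.08, 0.1148, -0.0767], [0.0009, -0.8165, -0.5773, 0.5542], [0.0, 0.0, 0.0, 1.0]]
top [[461.1, 0.0, 322.8], [0.0, 461.1, 238.4], [0.0, 0.0, 1.0]] [[-0.0237, -0.9954, 0.0924, 0.4756], [-0.9992, 0.0265, 0.0293, -0.0026], [-0.0316, -0.0917, -0.9953, 0.9015], [0.0, 0.0, 0.0, 1.0]]
```

View pics/top0.png

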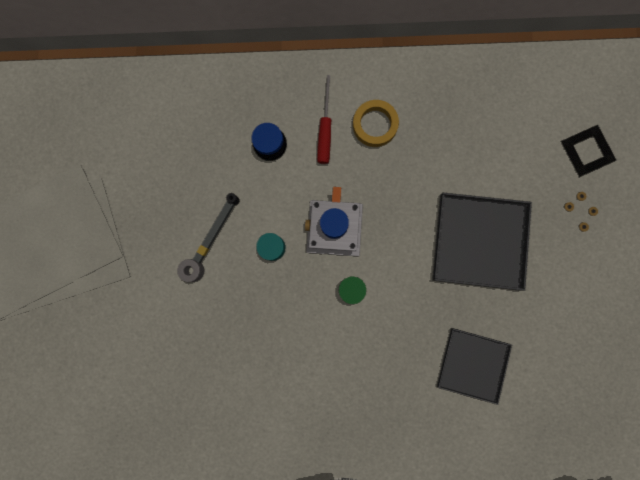

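View pics/scene0.png

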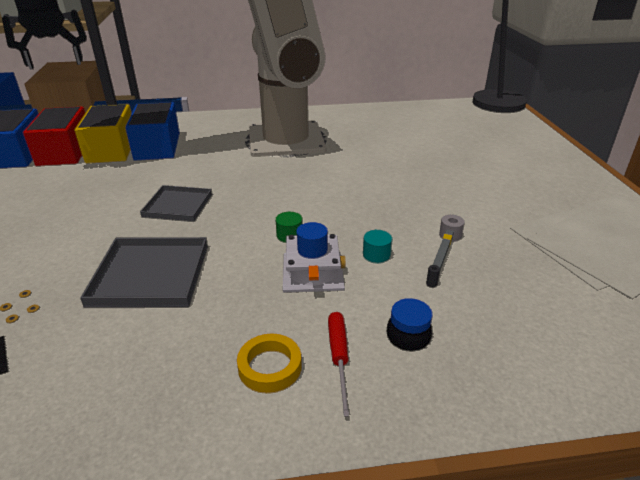

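The top view shows the blue cap at about (334,223) and the orange tab at (337,194). The large tray is centred near (482,242). The lever's hub is at (190,271), its yellow band at (202,251) and its eye at (233,199). The scene view agrees, with green and teal look-alikes standing close to the housing.

```bash
cat > h.py <<'E'
from workcell import bot
import cv2,numpy as np
def ray(m,uv,z):
    K,T=np.array(m['K']),np.array(m['T'])
    d=T[:3,:3]@np.linalg.solve(K,[uv[0],uv[1],1.]);c=T[:3,3]
    return c+d*(z-c[2])/d[2]
def blobs(im,lo,hi,box=None,amin=15):
    k=cv2.inRange(cv2.cvtColor(im,cv2.COLOR_BGR2HSV),lo,hi)
    if box:
        z=np.zeros_like(k);x0,y0,x1,y1=box;z[y0:y1,x0:x1]=k[y0:y1,x0:x1];k=z
    cs,_=cv2.findContours(k,cv2.RETR_EXTERNAL,cv2.CHAIN_APPROX_NONE)
    return sorted([c for c in cs if cv2.contourArea(c)>=amin],key=cv2.contourArea,reverse=True)
def cen(c):
    M=cv2.moments(c);return M['m10']/M['m00'],M['m01']/M['m00']
E
python3 - <<'E'
from h import *
im=cv2.imread('pics/top0.png');m=bot.camera_model('top')
def show(n,cs,z):
    for c in cs[:2]:
        r=cv2.minAreaRect(c);print(n,np.round(cen(c),1),cv2.contourArea(c),np.round(r[0]+r[1]+(r[2],),1),np.round(ray(m,cen(c),z),4),np.round(ray(m,cv2.minEnclosingCircle(c)[0],z),4))
show('cap',blobs(im,(105,120,60),(125,255,255),(310,200,360,250)),.09)
show('tab',blobs(im,(5,150,120),(16,255,255),(320,180,355,206)),.05)
show('boss',blobs(im,(15,80,60),(30,255,255),(298,210,315,240)),.033)
show('band',blobs(im,(18,120,80),(32,255,255),(170,190,250,290)),.026)
tr=blobs(im,(0,0,0),(179,255,75),(425,185,540,300),500);show('tray',tr,.022)
print('traybox',[np.round(ray(m,p,.022),3)[:2].tolist() for p in cv2.boxPoints(cv2.minAreaRect(tr[0]))])
e=blobs(im,(0,0,0),(179,255,40),(222,185,245,215));show('eye',e,.036)
g=cv2.resize(im[180:300,160:260],None,fx=5,fy=5,interpolation=cv2.INTER_CUBIC)
g2=cv2.resize(im[180:265,295:370],None,fx=5,fy=5,interpolation=cv2.INTER_CUBIC)
g2=cv2.copyMakeBorder(g2,0,g.shape[0]-g2.shape[0],0,0,cv2.BORDER_CONSTANT)
out=np.hstack([g,g2])[:, :];cv2.imwrite('pics/z0.png',cv2.resize(out,None,fx=.9,fy=.9))
gr=im[180:300,160:260].min(2);print(gr[91].tolist())
E
```

```text
cap [333.8 222.4] 585.0 [333.5 222.5  27.   27.   90. ] [0.579  0.0011 0.09  ] [0.579  0.0009 0.09  ]
tab [336.4 194. ] 86.0 [336.5 194.   14.    7.   90. ] [ 0.6374 -0.005   0.05  ] [ 0.6373 -0.0052  0.05  ]
boss [307.  224.7] 33.5 [307.  224.5   9.    4.   90. ] [0.5832 0.0523 0.033 ] [0.5836 0.0533 0.033 ]
band [201.5 249.8] 49.0 [201.6 249.8   7.2   8.   26.6] [0.541  0.2565 0.026 ] [0.5409 0.2566 0.026 ]
tray [481.3 241.7] 8328.5 [481.4 241.9  95.9  91.2   6. ] [ 0.543  -0.2768  0.022 ] [ 0.5418 -0.2773  0.022 ]
traybox [[0.469, -0.175], [0.642, -0.201], [0.617, -0.38], [0.446, -0.351]]
eye [232.3 200. ] 96.0 [232.5 204.   20.   11.   90. ] [0.6343 0.1942 0.036 ] [0.6267 0.1987 0.036 ]
[101, 98, 97, 97, 96, 98, 96, 95, 96, 95, 96, 97, 98, 100, 101, 99, 96, 83, 76, 77, 78, 79, 79, 64, 45, 38, 38, 37, 45, 82, 97, 100, 93, 82, 77, 79, 79, 79, 79, 60, 42, 39, 35, 42, 66, 91, 99, 99, 96, 95, 97, 99, 99, 97, 99, 99, 98, 100, 100, 97, 96, 96, 96, 98, 99, 98, 97, 98, 100, 101, 99, 96, 96, 97, 97, 97, 96, 96, 96, 96, 97, 98, 97, 98, 96, 95, 94, 95, 96, 97, 97, 97, 95, 94, 97, 101, 99, 98, 96, 96]
```

View pics/z0.png

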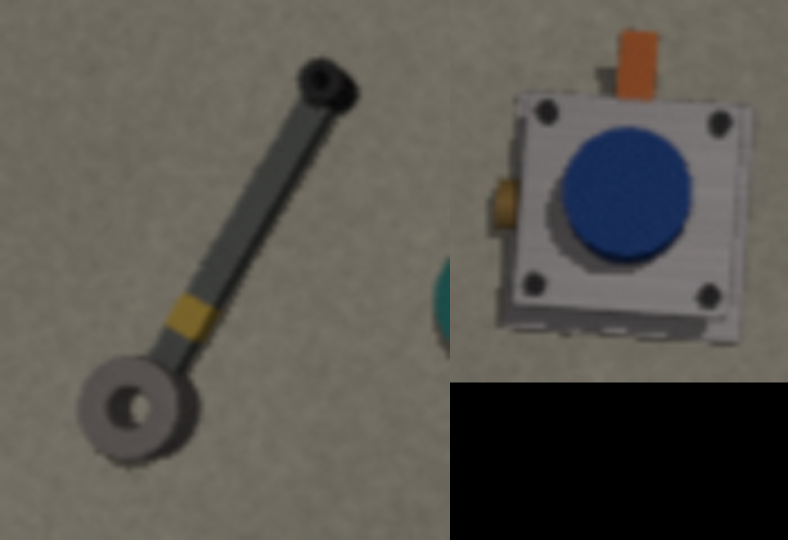

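The enlarged crop shows the hub bore, the band, the eye and the four dark bolt heads clearly. I take their centres from it.

```bash
python3 - <<'E'
from h import *
m=bot.camera_model('top')
f=lambda p,ox,oy,z:ray(m,(p[0]/4.5+ox-.4,p[1]/4.5+oy-.4),z)[:2]
hub=f((130,407),160,180,.036);eye=f((321,80),160,180,.036);band=f((191,316),160,180,.026)
d=eye-hub;L=np.linalg.norm(d);print('hub',hub,'eye',eye,'band',band,'L',L,'yaw',np.degrees(np.arctan2(d[1],d[0])),'bal',hub+d/L*.045)
B=[f(p,295,180,.054) for p in[(97,111),(270,124),(259,296),(85,284)]]
B=np.array(B);c=B.mean(0);v=(B[0]-B[3])+(B[1]-B[2]);print(B,'housing',c,'yaw',np.degrees(np.arctan2(v[1],v[0])),np.ptp(B,0))
for q in ((436,195),(530,202),(525,289),(432,281)):print(ray(m,q,.022)[:2])
from scipy.spatial.transform import Rotation as R
o=bot.get_obs();print(R.from_quat(o['tool_rot']).as_matrix().round(3))
E
```

```text
hub [0.50262346 0.27834268] eye [0.6394377  0.19680947] band [0.54103834 0.25545412] L 0.15926644989165514 yaw -30.79244712884605 bal [0.54127969 0.25530585]
[[ 0.61835345  0.03318021]
 [ 0.61087329 -0.0380162 ]
 [ 0.5399553  -0.0313961 ]
 [ 0.54675011  0.03970984]] housing [0.57898304 0.00086944] yaw -5.271467996107729 [0.07839815 0.07772604]
[ 0.63504902 -0.1958519 ]
[ 0.61631112 -0.37272346]
[ 0.45213315 -0.35290981]
[ 0.47111652 -0.18080622]
[[ 0.975  0.223 -0.   ]
 [ 0.223 -0.975  0.002]
 [ 0.    -0.002 -1.   ]]
```

Plan from these fixes:
- **Housing and cap:** (0.579, 0.001), yaw -5.3°.
- **Tray:** centre (0.544, -0.276).
- **Lever:** balance point (0.541, 0.2555), yaw -30.8°.

First I move above the cap, turning with the base joint so joint 6 stays mid-range.

```bash
python3 -m jog '[[[0.02,0.02,0,0,0,4,0],[0.05,0.05,0,0,0,8,0],[0.08,0.08,0,0,0,14,0],[0.11,0.11,0,0,0,18,0],[0.13,0.14,0,0,0,22,0],[0.15,0.16,0,0,0,26,0],[0.17,0.18,0,0,0,30,0],[0.19,0.2,0,0,0,34,0],[0.21,0.22,0,0,0,37,0],[0.234,0.244,0,0,0,40,0]]]'
python3 -m jog '[[[0.03,0.03,-0.01,0,0,4,0],[0.06,0.06,-0.02,0,0,8,0],[0.08,0.08,-0.03,0,0,12,0],[0.1,0.11,-0.04,0,0,16,0],[0.13,0.135,-0.05,0,0,20,0],[0.15,0.16,-0.06,0,0,24,0],[0.18,0.19,-0.07,0,0,28,0],[0.2,0.21,-0.08,0,0,32,0],[0.22,0.23,-0.08,0,0,35,0],[0.234,0.244,-0.08,0,0,37,0]]]'
python3 -m jog '[[[0,0,0,0,0,0,0],[0,0,0,0,0,0,0]]]'
python3 -c "
from h import *
o=bot.get_obs();print(o['clock'],o['eef_pos'],o['joint_pos'])
cv2.imwrite('pics/w1.png',bot.camera('wrist'));m=bot.camera_model('wrist');print(m)
im=cv2.imread('pics/w1.png')
for c in blobs(im,(100,120,40),(128,255,255),None,300)[:3]:
    p=cv2.minEnclosingCircle(c);print(p,ray(m,p[0],.09))"
```

```text
clock: 0.93
eef_pos: [0.3457, -0.2424, 0.2391]
tool_rot: [0.895, 0.446, -0.0, -0.0]
ft_force: [0.9, -0.6, 0.3]
grip_width: 0.0857
clock: 1.77
eef_pos: [0.5801, 0.0029, 0.1574]
tool_rot: [0.706, 0.708, -0.001, -0.001]
ft_force: [1.3, -0.2, 0.5]
grip_width: 0.0857
clock: 1.93
eef_pos: [0.5794, 0.0014, 0.1583]
tool_rot: [0.707, 0.707, -0.001, -0.001]
ft_force: [-0.4, -0.3, -0.1]
grip_width: 0.085
1.9333 [0.57935258 0.00141104 0.15828254] [ 2.58577425e-03  4.42583364e-01  8.01580241e-02  1.21019670e+00
 -2.94529458e-04  1.57402474e+00]
{'K': array([[376.82086518,   0.        , 325.41290148],
       [  0.        , 376.82086518, 240.54089309],
       [  0.        ,   0.        ,   1.        ]]), 'T': array([[ 9.99994749e-01, -9.64044774e-04, -3.09392768e-03,
         5.78814478e-01],
       [-1.91299789e-03, -9.46238878e-01, -3.23463022e-01,
         8.44943942e-02],
       [-2.61576182e-03,  3.23467242e-01, -9.46235753e-01,
         2.92254137e-01],
       [ 0.00000000e+00,  0.00000000e+00,  0.00000000e+00,
         1.00000000e+00]])}
((326.0278625488281, 253.09347534179688), 48.749839782714844) [0.57849145 0.00774366 0.09      ]
((606.0, 42.0), 53.41358184814453) [0.7129788  0.11589543 0.09      ]
```

View pics/w1.png

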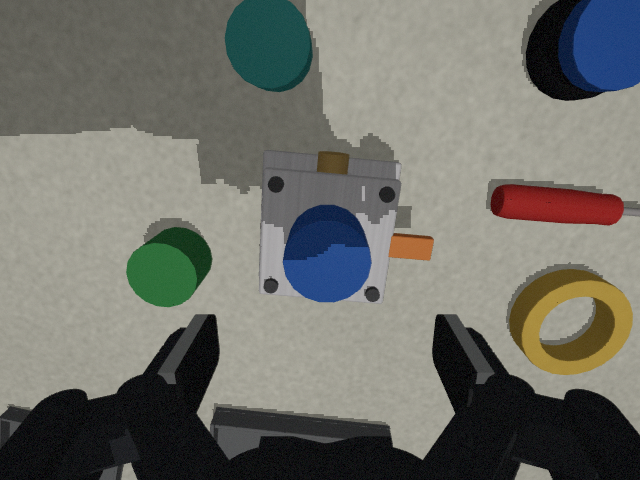

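The wrist view shows the cap centred at about (327,257) between the open fingers, with the bolts and tab visible. The measured position agrees with the top camera, so I descend, grip and lift.

```bash
python3 -c "
from h import *
m=bot.camera_model('wrist')
B=np.array([ray(m,p,.054)[:2] for p in [(387,194),(372,294),(270,285),(275.5,184)]]);v=B[0]-B[3]+B[1]-B[2];print(B.mean(0),np.degrees(np.arctan2(v[1],v[0])))"
python3 -m jog '[[[0,0,-0.015,0,0,0,0],[0,0,-0.03,0,0,0,0],[0,0,-0.045,0,0,0,0],[0,0,-0.06,0,0,0,0],[0,0,-0.07,0,0,0,0],[0,0,-0.08,0,0,0,0],[0,0,-0.086,0,0,0,0],[0,0,-0.09,0,0,0,0],[0,0,-0.09,0,0,0,0],[0,0,-0.09,0,0,0,0]]]'
python3 -m jog '[[[0,0,0,0,0,0,60],[0,0,0,0,0,0,90],[0,0,0,0,0,0,110],[0,0,0,0,0,0,130],[0,0,0,0,0,0,160],[0,0,0,0,0,0,200],[0,0,0,0,0,0,255],[0,0,0,0,0,0,255],[0,0,0,0,0,0,255],[0,0,0,0,0,0,255]]]'
```

```text
[0.57849349 0.00232948] -5.432085185132724
clock: 2.82
eef_pos: [0.5797, 0.0005, 0.0696]
tool_rot: [0.708, 0.706, 0.0, 0.0]
ft_force: [-0.0, -0.2, 0.8]
grip_width: 0.0853
clock: 3.65
eef_pos: [0.5803, 0.0006, 0.0704]
tool_rot: [0.708, 0.706, 0.001, 0.001]
ft_force: [0.2, 0.4, 5.8]
grip_width: 0.0499
```

```bash
python3 -m jog '[[[0,0,0.005,0,0,0,255],[0,0,0.012,0,0,0,255],[0,0,0.02,0,0,0,255],[0,0,0.03,0,0,0,255],[0,0,0.04,0,0,0,255],[0,0,0.05,0,0,0,255],[0,0,0.06,0,0,0,255],[0,0,0.07,0,0,0,255],[0,0,0.075,0,0,0,255],[0,0,0.075,0,0,0,255]]]'
python3 -c "
from h import *
cv2.imwrite('pics/s2.png',bot.camera('scene')[120:360,60:500])"
```

```text
clock: 4.48
eef_pos: [0.5806, 0.0006, 0.1463]
tool_rot: [0.708, 0.706, 0.001, 0.001]
ft_force: [-0.5, -0.1, -1.3]
grip_width: 0.0506
```

View pics/s2.png

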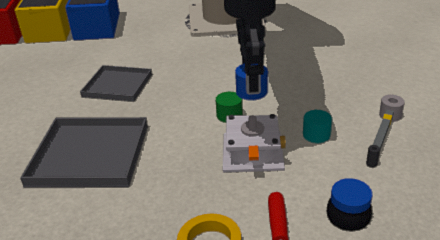

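The crop shows the cap gripped and level above the exposed shaft. I carry it to the tray.

```bash
python3 -m jog '[[[-0.001,-0.008,0,0,0,0,255],[-0.003,-0.025,0,0,0,0,255],[-0.007,-0.055,0,0,0,0,255],[-0.012,-0.09,0,0,0,0,255],[-0.016,-0.125,0,0,0,0,255],[-0.021,-0.16,0,0,0,0,255],[-0.026,-0.195,0,0,0,0,255],[-0.03,-0.225,0,0,0,0,255],[-0.033,-0.25,0,0,0,0,255],[-0.035,-0.265,0,0,0,0,255]]]'
python3 -m jog '[[[-0.001,-0.008,0,0,0,0,255],[-0.002,-0.011,-0.01,0,0,0,255],[-0.002,-0.011,-0.025,0,0,0,255],[-0.002,-0.011,-0.04,0,0,0,255],[-0.002,-0.011,-0.055,0,0,0,255],[-0.002,-0.011,-0.07,0,0,0,255],[-0.002,-0.011,-0.08,0,0,0,255],[-0.002,-0.011,-0.09,0,0,0,255],[-0.002,-0.011,-0.1,0,0,0,255],[-0.002,-0.011,-0.105,0,0,0,255]]]'
python3 -c "
from h import *
o=bot.get_obs();print(o['eef_pos'],o['ft_force'])
cv2.imwrite('pics/s3.png',cv2.resize(bot.camera('scene')[130:330,60:340],None,fx=2,fy=2))"
```

```text
clock: 5.37
eef_pos: [0.5429, -0.2676, 0.1432]
tool_rot: [0.709, 0.705, -0.001, -0.001]
ft_force: [0.6, 0.0, 0.0]
grip_width: 0.0502
clock: 6.2
eef_pos: [0.542, -0.2745, 0.0378]
tool_rot: [0.708, 0.707, -0.0, -0.001]
ft_force: [0.0, -1.1, -0.7]
grip_width: 0.0504
[ 0.54203962 -0.27452008  0.03776369] [ 0.044615   -1.14130001 -0.68518435]
```

View pics/s3.png

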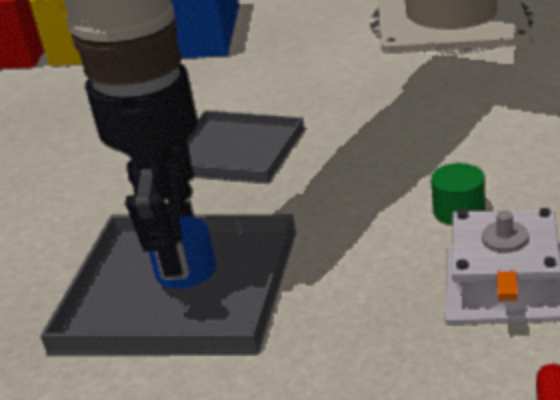

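The cap is held upright inside the tray, about 13 mm above the floor. I lower it slowly to touchdown.

```bash
python3 -m jog '[[[0,0,-0.003,0,0,0,255],[0,0,-0.006,0,0,0,255],[0,0,-0.008,0,0,0,255],[0,0,-0.01,0,0,0,255],[0,0,-0.011,0,0,0,255],[0,0,-0.012,0,0,0,255],[0,0,-0.012,0,0,0,255],[0,0,-0.012,0,0,0,255]]]'
python3 -m jog '[[[0,0,-0.001,0,0,0,255],[0,0,-0.001,0,0,0,255],[0,0,-0.001,0,0,0,255]]]'
```

```text
clock: 6.92
eef_pos: [0.5425, -0.2755, 0.0274]
tool_rot: [0.708, 0.706, 0.0, 0.0]
ft_force: [0.7, 0.2, -0.5]
grip_width: 0.0499
clock: 7.17
eef_pos: [0.5424, -0.2754, 0.0263]
tool_rot: [0.708, 0.706, -0.0, -0.0]
ft_force: [-0.4, 0.2, -1.0]
grip_width: 0.0504
```

```bash
for i in 1 2 3; do python3 -m jog '[[[0,0,-0.001,0,0,0,255],[0,0,-0.001,0,0,0,255],[0,0,-0.001,0,0,0,255]]]' | egrep 'eef|force'; done
```

```text
eef_pos: [0.5424, -0.2754, 0.0252]
ft_force: [-0.3, 0.5, 0.1]
eef_pos: [0.5426, -0.2755, 0.0244]
ft_force: [0.9, -0.9, 0.1]
eef_pos: [0.5426, -0.2755, 0.0244]
ft_force: [-1.4, 1.5, 6.4]
```

The force shows contact with the floor. I open slowly, then rise.

```bash
python3 -m jog '[[[0,0,0,0,0,0,110],[0,0,0,0,0,0,90],[0,0,0,0,0,0,70],[0,0,0,0,0,0,40],[0,0,0,0,0,0,0],[0,0,0,0,0,0,0],[0,0,0,0,0,0,0],[0,0,0,0,0,0,0],[0,0,0,0,0,0,0],[0,0,0,0,0,0,0]]]'
python3 -m jog '[[[0,0,0.005,0,0,0,0],[0,0,0.015,0,0,0,0],[0,0,0.03,0,0,0,0],[0,0,0.05,0,0,0,0],[0,0,0.075,0,0,0,0],[0,0,0.1,0,0,0,0],[0,0,0.125,0,0,0,0],[0,0,0.15,0,0,0,0],[0,0,0.165,0,0,0,0],[0,0,0.17,0,0,0,0]]]'
python3 -c "
from h import *
cv2.imwrite('pics/s4.png',cv2.resize(bot.camera('scene')[130:330,60:340],None,fx=2,fy=2))"
```

```text
clock: 8.75
eef_pos: [0.5425, -0.2754, 0.0233]
tool_rot: [0.708, 0.706, -0.0, -0.0]
ft_force: [0.4, -0.3, 0.6]
grip_width: 0.0858
clock: 9.58
eef_pos: [0.5441, -0.2763, 0.1982]
tool_rot: [0.708, 0.706, 0.001, 0.004]
ft_force: [0.8, 0.1, -0.2]
grip_width: 0.0854
```

View pics/s4.png

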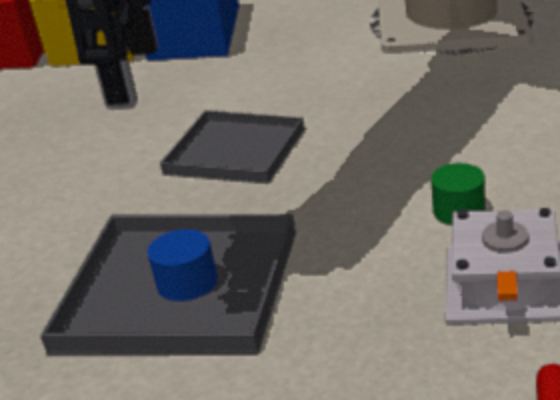

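The cap stands rim-down and released near the middle of the tray. I move over the lever next, turning +59°.

```bash
python3 -m jog '[[[0,0.02,0,0,0,3,0],[0,0.05,0,0,0,6,0],[0,0.08,0,0,0,9,0],[0,0.11,0,0,0,12,0],[0,0.14,0,0,0,15,0],[0,0.17,0,0,0,18,0],[0,0.2,0,0,0,21,0],[0,0.23,0,0,0,24,0],[0,0.26,0,0,0,27,0],[0,0.29,0,0,0,30,0]]]'
python3 -m jog '[[[0,0.03,0,0,0,4,0],[0,0.06,0,0,0,8,0],[0,0.09,0,0,0,12,0],[0,0.12,0,0,0,16,0],[0,0.15,-0.01,0,0,20,0],[0,0.18,-0.02,0,0,23,0],[0,0.21,-0.03,0,0,26,0],[0,0.23,-0.04,0,0,28,0],[-0.001,0.241,-0.05,0,0,29,0],[-0.001,0.241,-0.05,0,0,29,0]]]' >/dev/null
python3 -m jog '[[[0,0,0,0,0,0,0],[0,0,0,0,0,0,0]]]'
python3 -c "
from h import *
from scipy.spatial.transform import Rotation as R
o=bot.get_obs();m=bot.camera_model('wrist');im=bot.camera('wrist');cv2.imwrite('pics/w5.png',im)
x=R.from_quat(o['tool_rot']).as_matrix();print(o['joint_pos'],np.degrees(np.arctan2(x[1,0],x[0,0])),x[:,2])
for c in blobs(im,(18,100,60),(32,255,255),None,100)[:3]:
    print(cen(c),cv2.contourArea(c),ray(m,cen(c),.026))"
```

```text
clock: 10.47
eef_pos: [0.5414, 0.016, 0.1922]
tool_rot: [0.5, 0.866, -0.001, -0.001]
ft_force: [0.4, -0.7, -0.1]
grip_width: 0.0855
clock: 11.47
eef_pos: [0.5414, 0.2543, 0.1433]
tool_rot: [0.269, 0.963, -0.0, -0.0]
ft_force: [-0.2, -0.6, 0.8]
grip_width: 0.0855
[ 4.39404856e-01  4.88424547e-01  1.12814581e-01  1.19599396e+00
 -5.93059320e-04  9.84254549e-01] 148.78242715825294 [-4.78590759e-04 -8.80273856e-04 -9.99999498e-01]
(329.0195374800638, 234.2591706539075) 418.0 [0.54029474 0.25809933 0.026     ]
```

View pics/w5.png

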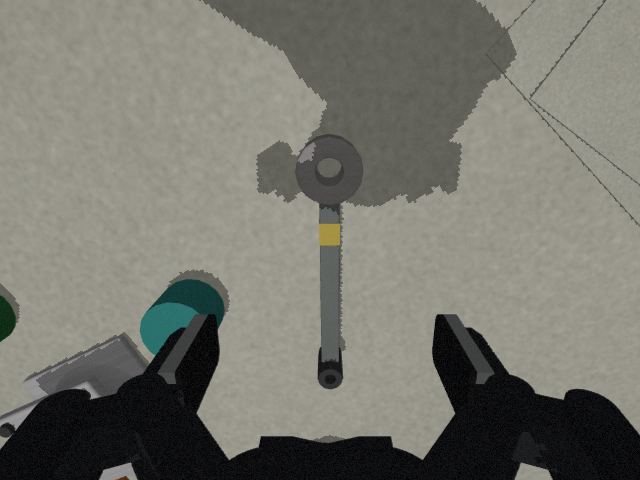

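In the wrist view the lever runs vertically between the fingers: hub at (329,170), band at (329,234), eye at (330,377). The alignment is good. I shift about 2.5 mm toward the band, descend and grip.

```bash
python3 -m jog '[[[-0.001,0.003,-0.02,0,0,0,0],[-0.001,0.003,-0.04,0,0,0,0],[-0.001,0.003,-0.06,0,0,0,0],[-0.001,0.003,-0.08,0,0,0,0],[-0.001,0.003,-0.1,0,0,0,0],[-0.001,0.003,-0.115,0,0,0,0],[-0.001,0.003,-0.122,0,0,0,0],[-0.001,0.003,-0.127,0,0,0,0],[-0.001,0.003,-0.13,0,0,0,0],[-0.001,0.003,-0.13,0,0,0,0]]]'
python3 -m jog '[[[0,0,0,0,0,0,60],[0,0,0,0,0,0,110],[0,0,0,0,0,0,150],[0,0,0,0,0,0,180],[0,0,0,0,0,0,200],[0,0,0,0,0,0,220],[0,0,0,0,0,0,240],[0,0,0,0,0,0,255],[0,0,0,0,0,0,255],[0,0,0,0,0,0,255]]]'
python3 -m jog '[[[0,0,0,0,0,0,255],[0,0,0,0,0,0,255],[0,0,0,0,0,0,255]]]'
```

```text
clock: 12.35
eef_pos: [0.541, 0.2583, 0.0138]
tool_rot: [0.269, 0.963, 0.0, 0.0]
ft_force: [0.0, 0.3, -1.0]
grip_width: 0.0854
clock: 13.18
eef_pos: [0.5404, 0.2585, 0.0137]
tool_rot: [0.268, 0.963, 0.0, 0.0]
ft_force: [-1.6, -2.0, 5.1]
grip_width: 0.0126
clock: 13.43
eef_pos: [0.5404, 0.2585, 0.0137]
tool_rot: [0.268, 0.963, -0.0, 0.0]
ft_force: [-1.7, -1.5, 5.4]
grip_width: 0.0125
```

```bash
python3 -m jog '[[[0,0,0.003,0,0,0,255],[0,0,0.008,0,0,0,255],[0,0,0.015,0,0,0,255],[0,0,0.024,0,0,0,255],[0,0,0.034,0,0,0,255],[0,0,0.044,0,0,0,255],[0,0,0.054,0,0,0,255],[0,0,0.064,0,0,0,255],[0,0,0.072,0,0,0,255],[0,0,0.076,0,0,0,255]]]'
python3 -m jog '[[[0,0,0.006,0,0,0,255],[0,0,0.014,0,0,0,255],[0,0,0.023,0,0,0,255],[0,0,0.033,0,0,0,255],[0,0,0.043,0,0,0,255],[0,0,0.05,0,0,0,255],[0,0,0.056,0,0,0,255],[0,0,0.06,0,0,0,255],[0,0,0.06,0,0,0,255],[0,0,0.06,0,0,0,255]]]'
python3 -c "
from h import *
print(bot.get_obs()['ft_torque'])
a=bot.camera('scene')[60:330,300:640];cv2.imwrite('pics/s6.png',cv2.resize(a,None,fx=2,fy=2))"
```

```text
clock: 14.27
eef_pos: [0.5413, 0.259, 0.0914]
tool_rot: [0.268, 0.963, 0.001, 0.001]
ft_force: [0.3, 0.1, -5.2]
grip_width: 0.0129
clock: 15.1
eef_pos: [0.5404, 0.2586, 0.1494]
tool_rot: [0.268, 0.963, 0.0, 0.0]
ft_force: [0.2, -0.5, -5.5]
grip_width: 0.013
[-0.04767412  0.01439717 -0.04551985]
```

View pics/s6.png

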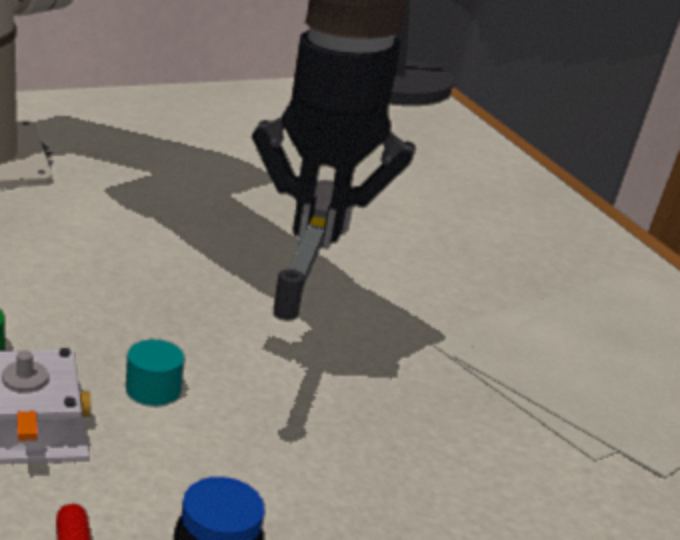

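The lever hangs level in the grip at the yellow band, and the wrist carries about 5.5 N. I carry it high over the housing with a +26° turn.

```bash
python3 -m jog '[[[0.001,-0.004,0,0,0,0,255],[0.004,-0.012,0,0,0,1,255],[0.008,-0.025,0,0,0,2,255],[0.013,-0.042,0,0,0,4,255],[0.019,-0.062,0,0,0,6,255],[0.026,-0.084,0,0,0,8,255],[0.033,-0.106,0,0,0,10,255],[0.04,-0.128,0,0,0,12,255],[0.047,-0.15,0,0,0,14,255],[0.054,-0.172,0,0,0,16,255]]]'
python3 -m jog '[[[0.006,-0.02,0,0,0,2,255],[0.012,-0.038,0,0,0,4,255],[0.017,-0.054,0,0,0,6,255],[0.021,-0.067,0,0,0,8,255],[0.024,-0.077,0,0,0,9,255],[0.026,-0.084,0,0,0,9.5,255],[0.028,-0.089,0,0,0,9.8,255],[0.028,-0.089,0,0,0,9.8,255],[0.028,-0.089,0,0,0,9.8,255],[0.028,-0.089,0,0,0,9.8,255]]]'
python3 -c "
from h import *
o=bot.get_obs();print(o['eef_pos'])
a=bot.camera('top');cv2.imwrite('pics/t7.png',a);b=bot.camera('wrist');cv2.imwrite('pics/w7.png',b)
a=cv2.resize(a[150:260,270:390],None,fx=4,fy=4,interpolation=cv2.INTER_CUBIC)[:440]
b=cv2.resize(b[:,160:480],(293,440));cv2.imwrite('pics/c7.png',np.hstack([a,b]))
m=bot.camera_model('wrist')
np.save('m7.npy',m,allow_pickle=True)"
```

```text
clock: 15.98
eef_pos: [0.5943, 0.0851, 0.1486]
tool_rot: [0.131, 0.991, -0.0, -0.001]
ft_force: [0.2, -0.6, -4.5]
grip_width: 0.0124
clock: 16.82
eef_pos: [0.6222, -0.0018, 0.1492]
tool_rot: [0.046, 0.999, 0.0, -0.0]
ft_force: [-0.4, 0.5, -6.6]
grip_width: 0.0126
[ 0.62224119 -0.00175918  0.14919256]
```

View pics/c7.png

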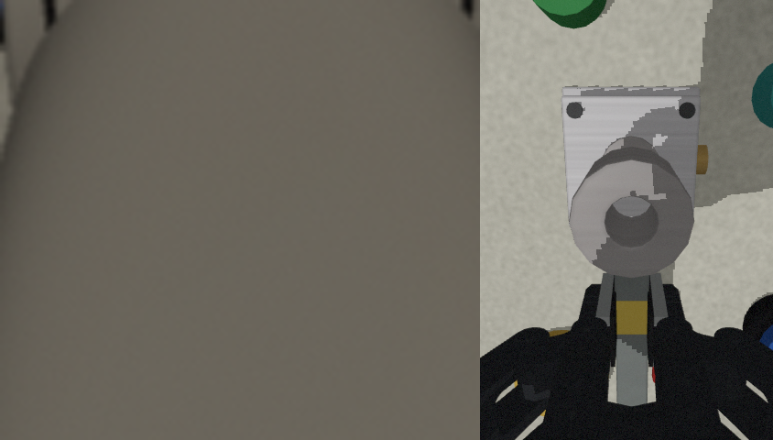

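The arm blocks the top camera. The wrist view shows the bore rim at about (632,221) in the panel, and the two near bolts at (574,110) and (687,110). I use these for a relative check in the same camera.

```bash
python3 - <<'E'
from h import *
m=np.load('m7.npy',allow_pickle=True).item();im=cv2.imread('pics/w7.png')
cv=lambda p:((p[0]-480)/293*320+160,p[1]*480/440)
bs=[cen(c) for c in blobs(im,(0,0,0),(179,255,80),(245,100,405,140),60)];print(bs)
P=[ray(m,q,.054)[:2] for q in sorted(bs)[:1]+sorted(bs)[-1:]]
a,b=P;d=(a-b) ;n=np.array([-d[1],d[0]])/np.linalg.norm(d);n*=np.sign(n[0]);mid=(a+b)/2
print('bolts',a,b,np.linalg.norm(d),'yaw',np.degrees(np.arctan2(n[1],n[0])),'housing',mid+.036*n)
o=bot.get_obs();u=o['eef_pos'][2]-.0137
h=ray(m,cv((632,221.5)),u+.036)[:2]
yb=[c for c in blobs(im,(18,100,60),(32,255,255),(250,300,400,380),50)]
c=cen(yb[0]);B=ray(m,c,u+.026)[:2];v=B-h
print('bore',h,'band',c,B,np.linalg.norm(v),'lever yaw',np.degrees(np.arctan2(v[1],v[0])), 'band-tcp',B-o['eef_pos'][:2])
E
```

```text
[(385.6890817064353, 120.07519884309471), (263.024087024087, 119.9191919191919)]
bolts [ 0.53995578 -0.02975101] [0.5465533  0.04098339] 0.07104142049188843 yaw -5.32866104910318 housing [0.57909896 0.00227292]
bore [0.57739143 0.00341966] band (325.4931929824561, 345.9925614035087) [ 0.62210416 -0.00086529] 0.04491758026610608 lever yaw -5.474105104246262 band-tcp [-0.00015893  0.00077989]
```

The bore is within 2 mm of the shaft axis and the yaw matches to 0.2°. I correct by (+1.5, -1) mm, lower 30 mm, let it settle and take a last look.

```bash
python3 -m jog '[[[0.0015,-0.001,-0.003,0,0,0,255],[0.0015,-0.001,-0.007,0,0,0,255],[0.0015,-0.001,-0.012,0,0,0,255],[0.0015,-0.001,-0.016,0,0,0,255],[0.0015,-0.001,-0.02,0,0,0,255],[0.0015,-0.001,-0.024,0,0,0,255],[0.0015,-0.001,-0.027,0,0,0,255],[0.0015,-0.001,-0.029,0,0,0,255],[0.0015,-0.001,-0.03,0,0,0,255],[0.0015,-0.001,-0.03,0,0,0,255]]]'
python3 -m jog '[[[0,0,0,0,0,0,255],[0,0,0,0,0,0,255],[0,0,0,0,0,0,255],[0,0,0,0,0,0,255],[0,0,0,0,0,0,255],[0,0,0,0,0,0,255]]]'
python3 -c "
from h import *
o=bot.get_obs();print(o['eef_pos'],abs(o['joint_vel']).max())
b=bot.camera('wrist');a=bot.camera('scene')
cv2.imwrite('pics/w8.png',b);cv2.imwrite('pics/s8f.png',a)
a=cv2.resize(a[170:320,70:400],None,fx=2.4,fy=2.4,interpolation=cv2.INTER_CUBIC);cv2.imwrite('pics/s8.png',a)"
```

```text
clock: 17.75
eef_pos: [0.6239, -0.0034, 0.119]
tool_rot: [0.046, 0.999, -0.0, -0.0]
ft_force: [0.5, -0.5, -4.7]
grip_width: 0.0127
clock: 18.25
eef_pos: [0.624, -0.0034, 0.1194]
tool_rot: [0.046, 0.999, -0.0, 0.0]
ft_force: [0.0, 0.5, -4.5]
grip_width: 0.0127
[ 0.62401217 -0.00344814  0.11941306] 0.0015111602475931594
```

View pics/s8.png

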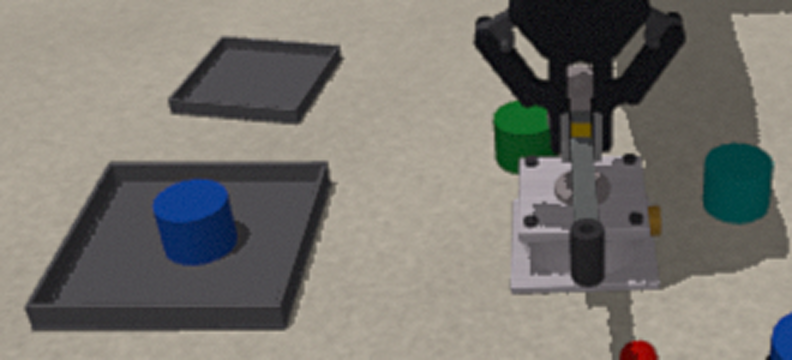

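In the scene view the lever is held over the housing with its arm along the tab line. The eye top is at about (587,228) in the crop, and the cap stands in the tray. I check the level from where the eye should project.

```bash
python3 - <<'E'
from h import *
m=bot.camera_model('scene');T=np.linalg.inv(m['T'])
for z in(.132,.142,.152):
    q=np.array(m['K'])@(T@[.7385,-.0125,z,1])[:3];print(z,q[:2]/q[2])
print('seen',587/2.4+70-.4,228/2.4+170-.4)
w=bot.camera_model('wrist');im=cv2.imread('pics/w8.png')
bs=sorted(cen(c) for c in blobs(im,(0,0,0),(179,255,80),(220,60,430,160),60));print(bs)
yb=cen(blobs(im,(18,100,60),(32,255,255),(250,300,400,380),50)[0]);print(yb,ray(w,yb,.1057+.026))
E
```

```text
0.132 [314.94683203 269.63024855]
0.142 [314.88251835 263.74885784]
0.152 [314.81709543 257.76602808]
seen 314.1833333333334 264.6
[(256.4909604519774, 116.93728813559322), (397.9390625, 116.90364583333333)]
(325.4931929824561, 345.9925614035087) [ 0.62376073 -0.00264035  0.1317    ]
```

The eye height agrees to about 1.5 mm, so the tilt is near 0.01 rad. The bore works out at (0.579, 0.0016), against the housing axis at about (0.579, 0.002). I hand in.

```bash
python3 -c "
from workcell import bot
print(bot.job_done());o=bot.get_obs();print(o['clock'],o['eef_pos'],o['ft_force'],o['grip_width'])"
```

```text
the job is handed in; nothing more can be done
None
the job is handed in; nothing more can be done
```

I finished both parts and handed the job in at about 18 s of the 58 s allowed; the hand-in reports no verdict.

- **Cap:** I lifted it off the housing and lowered it gripped into the large tray until the force showed contact with the floor. Then I released it slowly. The last scene picture shows it standing rim-down near the middle of the tray.
- **Lever:** I gripped it at the yellow band and carried it over the shaft.

| Check | Result |
|---|---|
| Bore to shaft axis | about 1 mm |
| Underside above shaft tip | about 30 mm, from the tool height |
| Arm to tab line | within 0.2°, measured before the last 30 mm descent |
| Tilt | about 0.01 rad, from the eye's height in the scene camera |
| Joint speeds | practically zero |
| Grip | still holding, about 4.5–5.5 N of weight on the wrist |

- **Disagreements:** The top and wrist cameras differed by 1.5 to 2.5 mm in y, within their calibration. I settled the final position from the wrist view alone.
- **Not checked:** The arm blocked the top camera at the end, so there was no check from there. I did not measure the jar, tape roll and screwdriver again, but no move came near them.

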